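# Offer the red candle up to the brass candlestick

## Robot

A 6-joint arm with a two-finger parallel gripper is mounted at the origin on the work surface. World frame = base frame: x ahead of the robot, y to its left, z up, the work surface at z = 0. Lengths are in m, angles in rad, forces in N, time in s.
With the tool pointing down it reaches from about 0.375 to 0.75 m from the base axis. Payload 9 kg.
Tool frame: the origin (TCP) lies at the very end of the fingers, on their centre line; the grasp point (between the pads) lies 19 mm behind it; z points along the fingers, y is the direction in which the jaws open and shut (so a half turn about z gives the same grasp; the last joint's range is limited). The gripper opens to 85 mm and grips with 20 to 120 N. Pads are 22 mm wide; open, the fingers measure 114 mm over their backs; the gripper's body (76 mm by 85 mm) begins 54 mm behind the grasp point. The pads swing forward as they close: fully open they stand 13 mm farther back than shut.
Start: joints at [-1.348, 0.104, 0.097, 1.564, 0, 1.353], TCP at [0.256, -0.543, 0.196] pointing down, gripper open.
Joint ranges: [-2.99, 2.99], [-0.84, 1.86], [-1.1, 1.16], [-1.84, 2.11], [-1.51, 1.56], [-3.14, 3.14]. Speed limits (rad/s): [2.22, 2.22, 2.57, 3.14, 3.14, 3.14].

## Interface

Orientations are given as a unit quaternion [x, y, z, w].
In Python, from station import * gives the robot as it stands. Calls block until the motion is done:
- move_pose(position, orientation): joint-space move of the TCP to a pose.
- movel(position, rot=None, velocity=0.15): straight line of the TCP; rot=None keeps the orientation; velocity is the mean speed in m/s.
- set_joints(angles): joint-space move.
- open_gripper() and gripper_close(effort=None): open the fingers fully, or close them until they stop; effort is the grip in N (None keeps the last).
- pause(seconds).
- ik(position, orientation): joint angles nearest the present ones, or None.
- state(): the state.
- get_image(name): name is "scene" or "side" or "wrist"; returns the picture (400x640x3 uint8, red, green, blue); there is no depth.
- camera_params(name): a dict with "fovy" (degrees; the focal length in pixels is half the picture's height over the tangent of half this angle, whatever the lens; pixels are square), "cx", "cy" (the principal point, pixels), "k1" (the pictures are not rectified: a ray, as slopes to the right and down, at radius r is drawn at 1 + k1 r^2 times it, then the intrinsics apply), "T" (4x4, takes a point from camera to world coordinates). Camera axes: x right, y up, looking along -z (the intrinsics and any distortion apply to the point x, -y, -z); pixel columns grow to the right and rows downward; lengths in m; the calibration is good to about 2 mm. A picture is of the moment at which its call begins: read the wrist's pose just before it. camera_params takes no time and is no camera call; for the wrist camera it gives the pose at the moment of the call.
A pose or a line that the arm cannot do raises PlanningError and nothing moves.
- close_job(): hands the job in, once; it reports no verdict.
The state is a dict: "clock": time; "joint_positions": joint angles; "joint_vel": joint speeds; "joint_efforts": joint torques, N m; "eef_pos": TCP position; "orientation": TCP orientation; "wrist_force": force on the tool from outside, world axes, zero at the start; "torque": the same for the moment, N m; "grip_width": finger opening in m.
Only numpy, scipy, OpenCV 4.12 (cv2) and the standard library are available. Lean on these libraries where they do the work, as an engineer would, in place of code of your own. Each camera call takes 0.05 s, during which the arm holds its last target.

## Task

We are dressing the shop counter and I want to see how the red candle looks on the brass candlestick before fixing it in: pull the red candle up out of its wooden holder, carry it over the row of mugs on the white step, and finish still holding it in the gripper, upright and still, centred over the mouth of the brass candlestick with its foot hovering about a centimetre above the rim and not touching it. Keep holding it there, do not set it down or let go, and leave everything else standing where it is.

Things in the scene. Friction and masses are not known exactly. Their poses are not given: they have to be found in the camera images.
- red_candle: Red battery-lit candle: straight round rigid rod, 22 mm diameter, 158 mm long, plus a yellow flame-shaped tip 17 mm tall; 50 to 100 g. Origin: centre of its flat foot; z runs up along it. It stands upright and loose in red_holder, its foot 8 mm above the table, so its upper 81 mm (plus tip) stands clear of the rim.
- red_holder: Turned wooden cup that holds the red candle: plain upright cylinder, 62 mm outside diameter, 85 mm tall, 29 mm bore with its floor 8 mm above the table; loose, 0.6 kg. Origin: centre of its underside; z up.
- white_candle: White candle of the same shape and size as the red one, standing the same way in white_holder. Not to be disturbed. Origin: centre of its foot; z up.
- white_holder: Wooden cup identical to red_holder, holding the white candle. The two holders stand on the robot's left (+y) side, one nearer and one farther, in either order, their axes at least 100 mm apart. Origin: centre of its underside.
- step: Low white display step, a fixed slab 380 mm (its x) by 130 mm (its y) by 40 mm tall, standing on the table between the candle holders (left) and the candlesticks (right), its long side leading roughly away from the robot. Carries the row of three mugs. Origin: centre of its underside; z up.
- mug0: White mug on the step, nearest the robot: 78 mm diameter, 85 mm tall (rim 125 mm above the table), with a handle at its own +y side; loose, 0.3 kg. Origin: centre of its underside.
- mug1: Blue mug, the middle one of the row on the step, same size. Origin: centre of its underside.
- mug2: Grey mug on the step, farthest from the robot, same size. Origin: centre of its underside.
- brass_stick: The brass candlestick (yellow metal): round foot 90 mm in diameter, slim stem, and a round socket 36 mm outside diameter on top; 85 mm tall in all; loose, 0.6 kg. Origin: centre of its underside; z up.
- brass_stick_mouth (a point): Centre of the mouth of the brass candlestick's socket, level with the socket's rim, 85 mm above the table; the socket's hole is 26 mm in diameter and 21 mm deep. z up.
- black_stick: Black candlestick of the same shape and size as the brass one; not the target. The two candlesticks stand on the robot's right (-y) side, one nearer and one farther, in either order. Origin: centre of its underside.
Not all that is in view belongs to the job. What is shaped like the black_stick but purple or turquoise is not meant.

How it is judged:
By the outcome, as a careful person would: the job done as asked, in the order asked, and still so for the second after the job is handed in, while the arm keeps its last pose, push and grip.
It also fails if it takes over 40 s, if anything falls off the work surface, if the arm or the gripper's body presses on something with over 40 N, if the wrist force passes 120 N, or if a joint passes its speed limit or range.

## Working session

There is one attempt and no reset: what is moved stays moved. The work goes in short steps, each a Python script; the robot and the scene stay as the last script left them, time stands still between calls to the robot, and variables do not carry over. Pictures are saved under pics/ and viewed, and the job is handed in when it is done.

```bash
ls; mkdir -p pics
python3 - <<'E'
from station import *
import cv2
for n in ["scene","side","wrist"]:
    p=camera_params(n); im=get_image(n); cv2.imwrite(f"pics/{n}0.png",im[:,:,::-1]); print(n,p)
s=state();print(s)
E
```

```text
pics
scene {'fovy': 51.8429268345839, 'cx': 318.9085870987485, 'cy': 201.85855575465382, 'k1': -0.014968301116965428, 'T': array([[-0.32577417, -0.69183064,  0.64439239,  1.13310216],
       [ 0.94528384, -0.22565807,  0.23562025,  0.15139025],
       [-0.01759696,  0.68589271,  0.72748989,  0.75330591],
       [ 0.        ,  0.        ,  0.        ,  1.        ]])}
side {'fovy': 48.01945730360619, 'cx': 316.05628091033384, 'cy': 195.4640171990225, 'k1': -0.12011004998950027, 'T': array([[-0.91200912,  0.1965167 , -0.36002855,  0.11731721],
       [-0.40999167, -0.46263856,  0.78604859,  0.91270219],
       [-0.01209142,  0.86449219,  0.5025008 ,  0.69582251],
       [ 0.        ,  0.        ,  0.        ,  1.        ]])}
wrist {'fovy': 63.73809140643447, 'cx': 322.5998935555139, 'cy': 199.98883874140108, 'k1': -0.00666165178476431, 'T': array([[ 0.42580573,  0.87086078,  0.24554221,  0.31871566],
       [-0.90481133,  0.41055629,  0.11296013, -0.51417762],
       [-0.00243635, -0.27026844,  0.96278192,  0.37256113],
       [ 0.        ,  0.        ,  0.        ,  1.        ]])}
{'clock': 0.15, 'joint_positions': array([-1.34773247e+00,  1.04545664e-01,  9.66329972e-02,  1.56385884e+00,
        8.13091095e-06,  1.35309773e+00]), 'joint_vel': array([-0.00055833, -0.00042136,  0.00482403, -0.00065351,  0.00119035,
       -0.0013769 ]), 'joint_efforts': array([ 9.65672625e-04, -5.57352734e+01,  5.04010999e+01,  1.23129677e-02,
       -3.60263775e-04,  6.72924372e-06]), 'eef_pos': array([ 0.25592741, -0.54237691,  0.19560239]), 'orientation': array([ 9.75814067e-01,  2.18601620e-01,  2.75742114e-06, -4.87598447e-04]), 'wrist_force': array([ 0.04466085,  0.04772432, -1.12698973]), 'torque': array([ 0.02761482,  0.01724815, -0.03312205]), 'grip_width': 0.0853281727533942}
```

View pics/scene0.png

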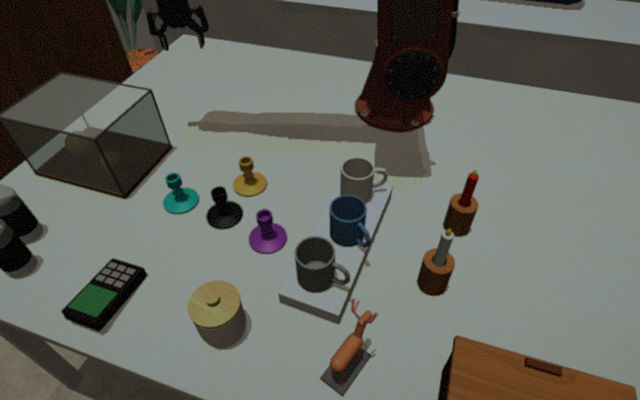

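View pics/side0.png

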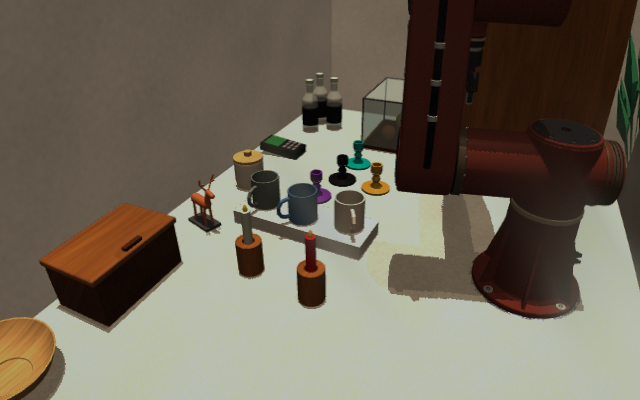

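View pics/wrist0.png

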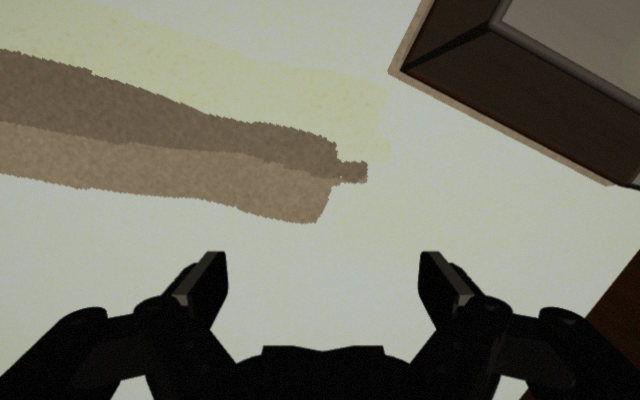

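Scene view: the red candle is at about (468,190) in the nearer cup and the white one at (445,250). There are four candlesticks: turquoise (178,195), yellow (248,178), black (222,208) and purple (266,232). The yellow one fits "brass". I'll confirm with a crop and measure.

```bash
cat > h.py <<'E'
import numpy as np, cv2
def ray(p,u,v):
    f=200/np.tan(np.radians(p["fovy"])/2)
    K=np.array([[f,0,p["cx"]],[0,f,p["cy"]],[0,0,1]])
    a=cv2.undistortPoints(np.array([[[u,v]]],float),K,np.array([p["k1"],0,0,0,0]))[0,0]
    d=p["T"][:3,:3]@np.array([a[0],-a[1],-1]); return p["T"][:3,3],d/np.linalg.norm(d)
def onz(p,u,v,z):
    o,d=ray(p,u,v); return o+d*(z-o[2])/d[2]
def tri(r1,r2):
    (o1,d1),(o2,d2)=r1,r2
    A=np.stack([d1,-d2],1); t=np.linalg.lstsq(A,o2-o1,rcond=None)[0]
    a,b=o1+t[0]*d1,o2+t[1]*d2; return (a+b)/2,np.linalg.norm(a-b)
def proj(p,X):
    c=p["T"][:3,:3].T@(np.asarray(X)-p["T"][:3,3]); f=200/np.tan(np.radians(p["fovy"])/2)
    x,y=c[0]/-c[2],-c[1]/-c[2]; s=1+p["k1"]*(x*x+y*y); return p["cx"]+f*x*s,p["cy"]+f*y*s
E
python3 - <<'E'
import cv2,numpy as np
a=cv2.imread("pics/scene0.png");b=cv2.imread("pics/side0.png")
c=[cv2.resize(x,(400,300),interpolation=cv2.INTER_CUBIC) for x in (a[145:265,150:310],a[160:310,390:590],b[130:205,310:410],b[200:320,220:380])]
cv2.imwrite("pics/crop1.png",np.vstack([np.hstack(c[:2]),np.hstack(c[2:])]))
for n,im in (("scene",a),("side",b)):
    h=cv2.cvtColor(im,cv2.COLOR_BGR2HSV)
    for k,lo,hi in (("yellow",(15,130,60),(32,255,255)),("red",(172,150,40),(180,255,255)),("red0",(0,200,40),(4,255,255)),):
        m=cv2.inRange(h,lo,hi); N,L,S,C=cv2.connectedComponentsWithStats(m)
        print(n,k,[(S[i].tolist(),C[i].round(1).tolist()) for i in range(1,N) if S[i,4]>15])
E
```

```text
scene yellow [([127, 54, 8, 8, 18], [131.2, 58.1]), ([239, 157, 13, 10, 67], [245.5, 161.8]), ([472, 171, 5, 6, 20], [473.8, 173.6]), ([234, 173, 32, 23, 543], [249.6, 184.4]), ([446, 228, 6, 7, 30], [448.7, 231.0])]
scene red [([460, 198, 9, 6, 19], [464.1, 200.1])]
scene red0 [([460, 175, 18, 32, 140], [468.7, 190.8])]
side yellow [([233, 150, 29, 15, 337], [247.3, 157.0]), ([371, 162, 12, 6, 46], [376.3, 164.7]), ([362, 176, 28, 19, 340], [375.4, 186.6]), ([243, 205, 4, 7, 21], [244.3, 208.3]), ([308, 230, 4, 8, 23], [309.6, 233.6]), ([0, 317, 55, 83, 3491], [23.0, 353.6])]
side red []
side red0 [([305, 235, 10, 5, 25], [309.0, 237.4]), ([306, 248, 10, 24, 155], [309.5, 262.1])]
```

View pics/crop1.png

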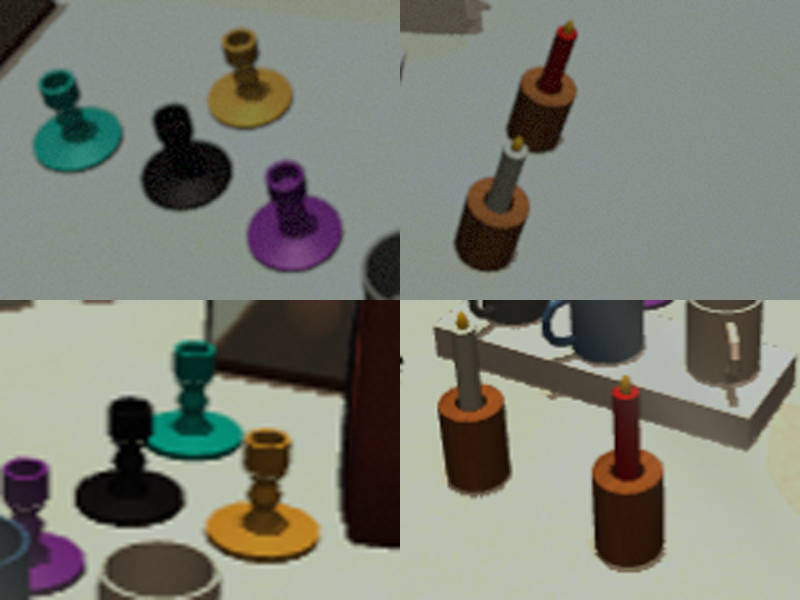

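Run:
```python
from station import *
from h import *
S,D=camera_params("scene"),camera_params("side")
def t(n,a,b,z): 
    X,g=tri(ray(S,*a),ray(D,*b)); print(n,X.round(4),"gap",round(g,4),"| onz",onz(S,*a,z)[:2].round(4),onz(D,*b,z)[:2].round(4))
t("brass mouth",(246.2,160.2),(377,164.5),.085)
t("brass blob top",(245.5,161.8),(376.3,164.7),.085)
t("red flame",(473.8,173.6),(309.6,233.6),.174)
t("white flame",(448.7,231),(244.3,208.3),.174)
a=cv2.imread("pics/scene0.png");b=cv2.imread("pics/side0.png")
for n,p,im,roi in(("scene",S,a,(225,172,275,200)),("side",D,b,(355,175,395,200))):
    m=cv2.inRange(cv2.cvtColor(im,cv2.COLOR_BGR2HSV),(12,90,50),(34,255,255)); x0,y0,x1,y1=roi
    k=np.zeros_like(m);k[y0:y1,x0:x1]=m[y0:y1,x0:x1]
    c=max(cv2.findContours(k,0,1)[0],key=cv2.contourArea); e=cv2.fitEllipse(cv2.convexHull(c)); print(n,e,onz(p,*e[0],.006))
# holder rims, wood colour
for n,p,im,roi in(("scene",S,a,(440,190,485,240)),("side",D,b,(290,255,335,310))):
    m=cv2.inRange(cv2.cvtColor(im,cv2.COLOR_BGR2HSV),(4,90,95),(16,255,255)); x0,y0,x1,y1=roi
    k=np.zeros_like(m);k[y0:y1,x0:x1]=m[y0:y1,x0:x1]
    c=max(cv2.findContours(k,0,1)[0],key=cv2.contourArea); e=cv2.fitEllipse(cv2.convexHull(c)); print("holder",n,e,onz(p,*e[0],.085))
```

```text
brass mouth [ 0.4603 -0.285   0.0848] gap 0.0039 | onz [ 0.4628 -0.2829] [ 0.4603 -0.2885]
brass blob top [ 0.4632 -0.2861  0.0825] gap 0.0052 | onz [ 0.4688 -0.2819] [ 0.4618 -0.2863]
red flame [0.4419 0.24   0.1718] gap 0.0022 | onz [0.4459 0.2403] [0.4403 0.2414]
white flame [0.6151 0.2099 0.1735] gap 0.0003 | onz [0.6156 0.2099] [0.6146 0.2104]
scene ((249.51718139648438, 183.58412170410156), (23.815502166748047, 33.545196533203125), 80.2525405883789) [ 0.46534281 -0.28482402  0.006     ]
side ((375.16021728515625, 186.05728149414062), (19.450258255004883, 27.795499801635742), 94.71959686279297) [ 0.46346699 -0.29369483  0.006     ]
holder scene ((464.09246826171875, 202.6919708251953), (17.869295120239258, 27.573827743530273), 104.76085662841797) [0.44384722 0.2413773  0.085     ]
holder side ((310.569580078125, 267.9306640625), (18.462055206298828, 27.871906280517578), 88.29216766357422) [0.44006522 0.24121058 0.085     ]
```

Red candle is about (0.4425, 0.2405), with triangulated height matching. Brass mouth is about (0.462, -0.286), z 0.085 as specified. Next I'll raise the arm and look at both with the wrist camera.

Run:
```python
from station import *
from h import *
s=state(); p=s["eef_pos"]
Q=[1,0,0,0]
for X in ([.462,-.286,.33],[.4425,.2405,.33],[.4425,.2405,.121],[.45,0,.29],[.462,-.286,.208]):
    print(X,ik(X,Q))
movel([p[0],p[1],.33],velocity=.25)
def look(n,X):
    move_pose(X,Q); pause(.3); w=camera_params("wrist"); im=get_image("wrist"); cv2.imwrite(f"pics/{n}.png",im[:,:,::-1]); np.save(f"pics/{n}.npy",w,allow_pickle=True)
look("wb",[.42,-.286,.33]); print(state()["eef_pos"],state()["clock"])
look("wr",[.41,.2405,.33]); print(state()["eef_pos"],state()["clock"])
```

```text
[0.462, -0.286, 0.33] [-0.79514489  0.00979866  0.24724624  1.80824391  0.          2.34644776]
[0.4425, 0.2405, 0.33] [ 0.23758307 -0.11006383  0.13124526  1.81210542  0.         -2.90400958]
[0.4425, 0.2405, 0.121] [ 0.23758307 -0.1938241  -0.32879275  1.43582768  0.         -2.90400958]
[0.45, 0, 0.29] [-0.29213769 -0.30410375 -0.11313038  1.7617697   0.          2.84945496]
[0.462, -0.286, 0.208] [-0.79514489 -0.06592292 -0.05332344  1.5833958   0.          2.34644776]
[ 0.41982491 -0.28647751  0.3299116 ] 2.35
[0.41000067 0.24048978 0.32999917] 6.9667
```

View pics/wb.png

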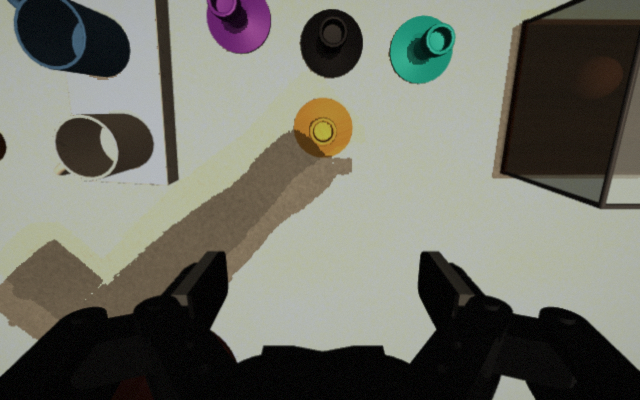

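View pics/wr.png

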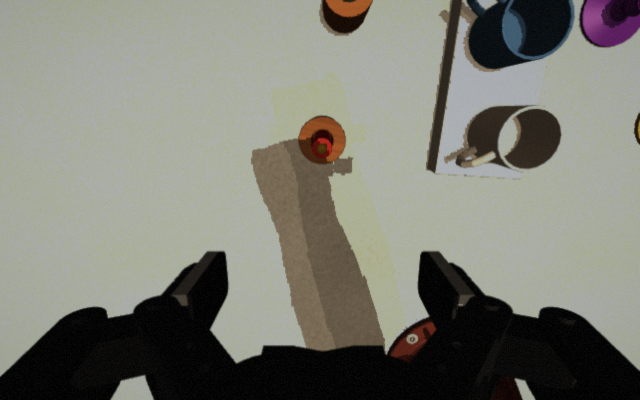

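Wrist views: brass mouth ellipse around (323,131), foot ellipse (323,127); red candle top around (322,148), holder rim (322,140).

Run:
```python
from h import *
import cv2
b=cv2.imread("pics/wb.png");r=cv2.imread("pics/wr.png")
B=np.load("pics/wb.npy",allow_pickle=True).item();R=np.load("pics/wr.npy",allow_pickle=True).item()
cv2.imwrite("pics/crop2.png",np.hstack([cv2.resize(x[y:y+75,285:360],(400,400),interpolation=cv2.INTER_CUBIC) for x,y in((b,90),(r,105))]))
def ell(im,p,lo,hi,z,n,roi):
    m=cv2.inRange(cv2.cvtColor(im,cv2.COLOR_BGR2HSV),lo,hi); x0,y0,x1,y1=roi
    k=np.zeros_like(m);k[y0:y1,x0:x1]=m[y0:y1,x0:x1]
    c=max(cv2.findContours(k,0,1)[0],key=cv2.contourArea); e=cv2.fitEllipse(cv2.convexHull(c)); print(n,np.round(e[0],1),np.round(e[1],1),onz(p,*e[0],z))
ell(b,B,(8,90,40),(34,255,255),.008,"foot",(285,90,360,165))
ell(b,B,(22,90,120),(34,255,255),.064,"yellow hole?",(285,90,360,165))
ell(r,R,(0,90,30),(18,255,255),.085,"holder",(290,105,355,170))
ell(r,R,(0,190,80),(4,255,255),.16,"red",(290,105,355,170))
for n,p,u,v,z in(("mouth",B,323,131,.085),("flame/top",R,322,148,.17)): print(n,onz(p,u,v,z))
```

```text
foot [322.5 127.7] [59.  60.5] [ 0.46234473 -0.28659314  0.008     ]
yellow hole? [322.8 130.9] [24.4 25.9] [ 0.46114382 -0.28715506  0.064     ]
holder [321.6 140.2] [47.  48.6] [0.44094507 0.24143468 0.085     ]
red [321.7 147.1] [19.  19.7] [0.44040939 0.24097644 0.16      ]
mouth [ 0.46228705 -0.28741032  0.085     ]
flame/top [0.44064173 0.24063689 0.17      ]
```

View pics/crop2.png

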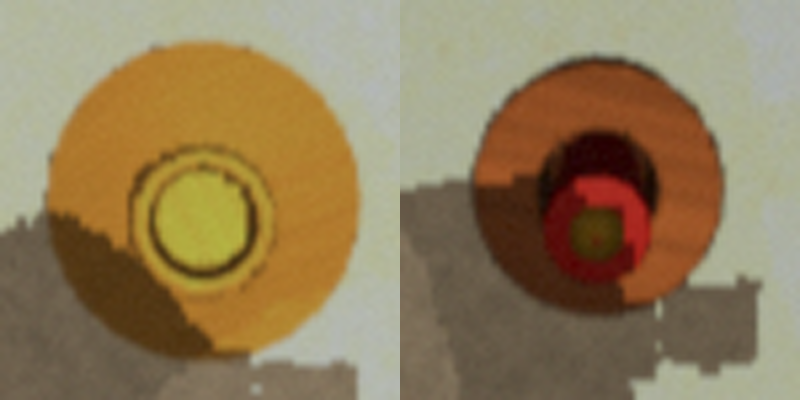

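Run:
```python
from station import *
from h import *
Q=[0,1,0,0]; X=[.4406,.2408]
open_gripper()
move_pose(X+[.33],Q); w=camera_params("wrist"); im=get_image("wrist"); cv2.imwrite("pics/wr2.png",im[:,:,::-1]); np.save("pics/wr2.npy",w,allow_pickle=True)
movel(X+[.23],Q,velocity=.15)
s=state();print(s["eef_pos"],s["orientation"],s["clock"],s["joint_positions"])
cv2.imwrite("pics/sd1.png",get_image("side")[:,:,::-1]); cv2.imwrite("pics/wr3.png",get_image("wrist")[:,:,::-1])
```

```text
[0.44091688 0.24084424 0.23102214] [4.10965636e-06 9.99999824e-01 1.17775131e-04 5.81405622e-04] 10.6917 [ 2.39072638e-01 -1.83938431e-01 -1.20316580e-01  1.63323266e+00
 -4.65098530e-05  2.39080830e-01]
```

View pics/wr2.png

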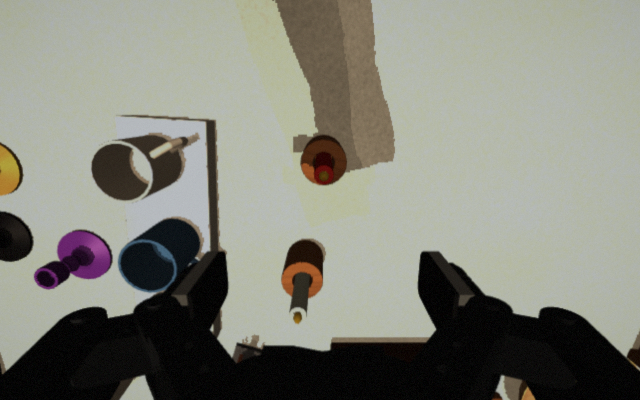

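View pics/sd1.png

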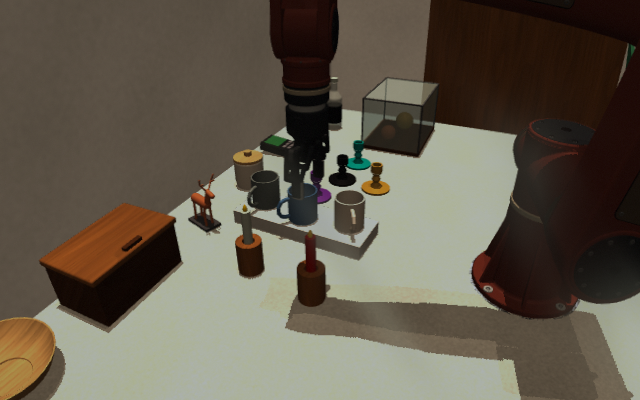

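View pics/wr3.png

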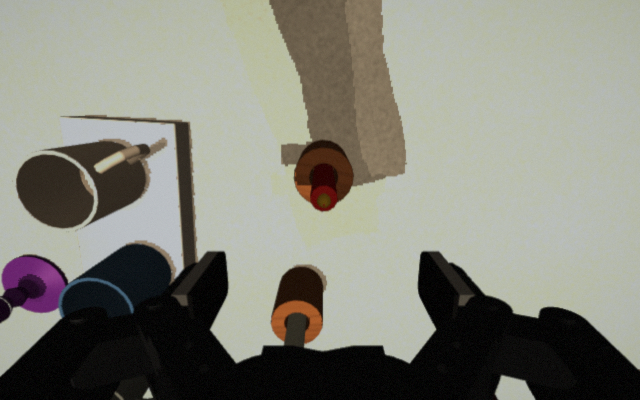

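Run:
```python
from station import *
from h import *
s=state(); e=s["eef_pos"]; w=camera_params("wrist"); D=camera_params("side")
print("tcp in side",proj(D,e),"candle tip side",proj(D,[.4406,.2408,.183]),"wrist cam",w["T"][:3,3])
print("tcp in wrist",proj(w,e),"grasp pt",proj(w,e+[0,0,.019]),"candle top in wrist",proj(w,[.4406,.2408,.166]))
p=np.load("pics/wr2.npy",allow_pickle=True).item()
print(onz(p,324,175,.166),onz(w,323.5,198,.166))
```

```text
tcp in side (np.float64(308.709254973684), np.float64(209.31955785355774)) candle tip side (np.float64(309.51098312926064), np.float64(229.75386015315775)) wrist cam [0.37252076 0.23982701 0.40823063]
tcp in wrist (np.float64(323.951772074069), np.float64(230.01032844260016)) grasp pt (np.float64(324.17118654929857), np.float64(243.0292314068256)) candle top in wrist (np.float64(323.27775300548115), np.float64(198.88595381635463))
[0.4406767  0.24177555 0.166     ] [0.43988104 0.24097394 0.166     ]
```

The projections agree: the candle tip lands at about (310,230) in the side view and (323,199) in the wrist view, and both tool yaws give the same position. I'll go ahead and grasp.

Run:
```python
from station import *
from h import *
Q=[0,1,0,0]; X=[.4404,.2410]
movel(X+[.124],Q,velocity=.1); print(state()["eef_pos"],state()["wrist_force"])
gripper_close(60); s=state(); print(s["grip_width"],s["wrist_force"],s["eef_pos"])
movel(X+[.15],Q,velocity=.08); s=state(); print(s["grip_width"],s["wrist_force"],s["clock"])
cv2.imwrite("pics/sd2.png",get_image("side")[:,:,::-1])
```

```text
[0.44084911 0.24113029 0.12476408] [-0.43883054 -0.65313949 -0.36118422]
0.018292694583502817 [-0.69810926  0.36156216  3.62752621] [0.44069697 0.24105988 0.12442395]
0.018170445888879967 [ 0.34375011  0.95879916 -1.46040898] 13.1167
```

View pics/sd2.png

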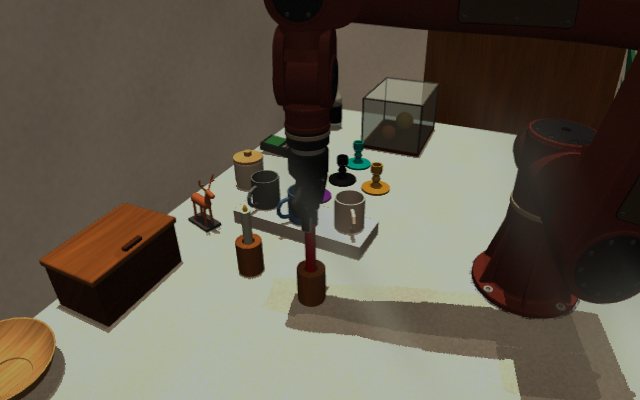

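Grip width reads 18 mm for a 22 mm rod, so I'll lift clear and check how the candle sits.

Run:
```python
from station import *
from h import *
Q=[0,1,0,0]; X=[.4404,.2410]
movel(X+[.295],Q,velocity=.12); pause(.3); s=state(); print(s["grip_width"],s["wrist_force"],s["torque"],s["eef_pos"],s["clock"])
ims=[]
for n in("scene","side","wrist"):
    im=get_image(n)[:,:,::-1];cv2.imwrite(f"pics/l_{n}.png",im);ims.append(im)
    e=s["eef_pos"]; print(n,[np.round(proj(camera_params(n),e+[0,0,z]),1) for z in(.019,-.113)])
cs=[cv2.resize(ims[0][80:240,390:550],(400,400),interpolation=2),cv2.resize(ims[1][100:310,230:390],(305,400),interpolation=2)]
cv2.imwrite("pics/l_c.png",np.hstack(cs))
```

```text
0.018254283449412836 [ 1.09087107 -0.50607094 -0.53538979] [ 0.01506098 -0.01182929  0.02915348] [0.4402723  0.24098124 0.29474164] 14.825
scene [array([494. , 115.1]), array([475.3, 169.1])]
side [array([308.3, 171.9]), array([309.6, 230.4])]
wrist [array([324.2, 242.6]), array([323.3, 185.6])]
```

View pics/l_c.png

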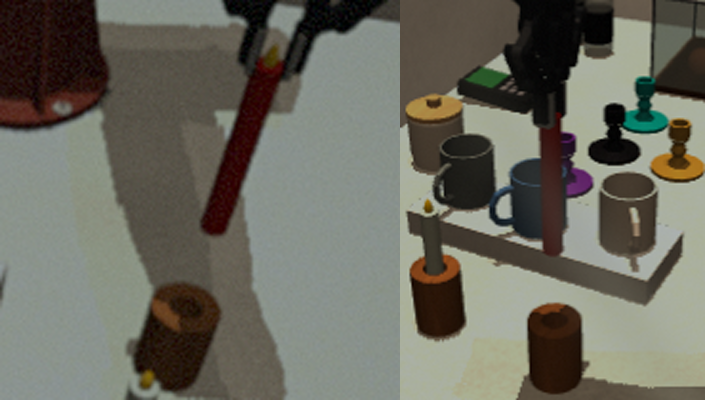

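View pics/l_wrist.png

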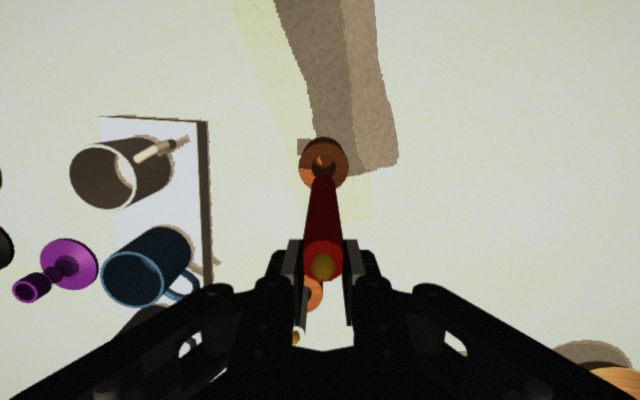

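The candle is held straight and the holder stayed put. Its foot is at scene (476,171) and side (310,231), within 2 px of prediction. Next, carry it over the mugs.

Run:
```python
from station import *
from h import *
Q=[0,1,0,0]; X=[.4622,-.2872]
movel(X+[.295],Q,velocity=.16); movel(X+[.226],Q,velocity=.1); pause(.4); s=state(); print(s["grip_width"],s["eef_pos"],s["orientation"],s["clock"])
ims=[]
for n in("scene","side","wrist"):
    im=get_image(n)[:,:,::-1];cv2.imwrite(f"pics/m_{n}.png",im);ims.append(im)
    p=camera_params(n);e=s["eef_pos"]; print(n,"foot",np.round(proj(p,e+[0,0,-.116]),1),"top",np.round(proj(p,e+[0,0,.042]),1),"mouth",np.round(proj(p,X+[.085]),1))
cs=[cv2.resize(ims[0][70:210,190:330],(400,400),interpolation=2),cv2.resize(ims[1][90:200,320:430],(400,400),interpolation=2)]
cv2.imwrite("pics/m_c.png",np.hstack(cs))
```

```text
0.018589753855735646 [ 0.46226962 -0.28726658  0.22618317] [-5.26104768e-07  9.99999992e-01 -9.05571265e-05  8.37395138e-05] 19.6667
scene foot [243.2 151.9] top [232.2  95.4] mouth [244.8 159.7]
side foot [376.7 157.1] top [379.5 107.4] mouth [376.3 164.6]
wrist foot [323.2 185.1] top [324.4 263.1] mouth [323.2 179.4]
```

View pics/m_c.png

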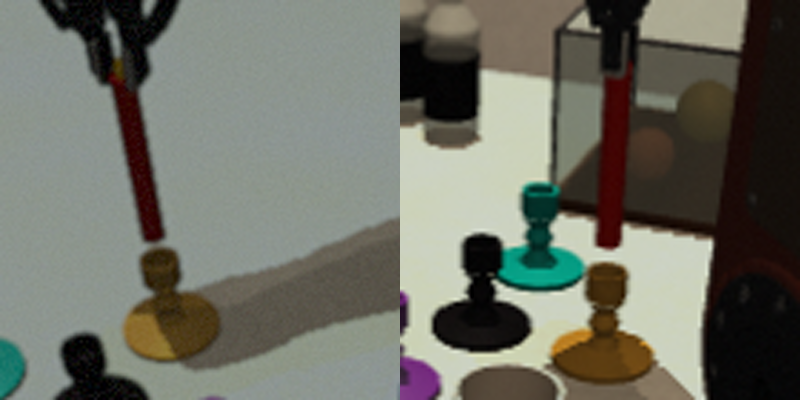

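View pics/m_wrist.png

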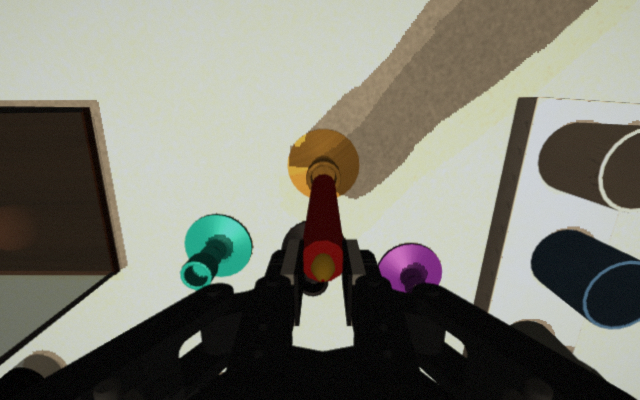

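The candle foot sits over the brass mouth in all views, about 2.5 cm above it. I'll measure the centreline offsets more precisely before the last few centimetres.

```bash
cat > m.py <<'E'
from station import *
from h import *
def meas(pre,e,X,foot=-.116):
    for n,xr,rr in(("scene",(225,262),(105,180)),("side",(365,390),(112,180))):
        p=camera_params(n); h=cv2.cvtColor(cv2.imread(f"pics/{pre}_{n}.png"),cv2.COLOR_BGR2HSV)
        red=cv2.inRange(h,(0,150,40),(6,255,255))|cv2.inRange(h,(170,150,40),(180,255,255)); br=cv2.inRange(h,(11,90,30),(34,255,255))
        def cl(m,r0,r1):
            o=[]
            for v in range(r0,r1):
                c=np.flatnonzero(m[v,xr[0]:xr[1]])
                if len(c)>4:o.append((v,c.min()+xr[0],c.max()+xr[0]))
            return np.array(o)
        R=cl(red,*rr); f=np.polyfit(R[:,0],(R[:,1]+R[:,2])/2,1)
        print(n,"red rows",R[0,0],R[-1,0],"width",np.median(R[:,2]-R[:,1]+1))
        a,b=np.array(proj(p,e+[0,0,foot])),np.array(proj(p,e+[0,0,.02]))
        for q in(a,b): print("  pred",q.round(1),"meas col",np.polyval(f,q[1]).round(2))
        m=proj(p,X+[.085]); B=cl(br,int(m[1])-5,int(m[1])+10); print("  mouth pred",np.round(m,1),"brass rows",[(int(v),(int(l)+int(r))/2,int(r-l+1)) for v,l,r in B])
E
python3 - <<'E'
from m import *
meas("m",state()["eef_pos"],[.4622,-.2872])
E
```

```text
scene red rows 105 152 width 6.5
  pred [243.2 151.9] meas col 243.12
  pred [233.9 104.1] meas col 233.8
  mouth pred [244.8 159.7] brass rows [(157, 246.0, 5), (158, 246.0, 9), (159, 246.0, 11), (160, 245.5, 12), (161, 245.5, 12), (162, 245.5, 12), (163, 245.5, 12), (164, 245.5, 12), (165, 245.5, 12), (166, 246.5, 12), (167, 246.0, 11), (168, 246.0, 11)]
side red rows 112 157 width 7.0
  pred [376.7 157.2] meas col 376.73
  pred [379.1 114.7] meas col 379.37
  mouth pred [376.3 164.6] brass rows [(162, 376.0, 5), (163, 376.5, 10), (164, 376.5, 10), (165, 377.0, 11), (166, 376.5, 10), (167, 376.5, 10), (168, 376.0, 11), (169, 376.5, 10), (170, 376.0, 11), (171, 376.0, 11), (172, 376.0, 9), (173, 377.0, 7)]
```

Run:
```python
import cv2,numpy as np
im=cv2.imread("pics/m_wrist.png");h=cv2.cvtColor(im,cv2.COLOR_BGR2HSV)
cv2.imwrite("pics/m_wc.png",np.hstack([cv2.resize(im[120:220,275:375],(600,600),interpolation=cv2.INTER_CUBIC)]))
red=cv2.inRange(h,(0,120,25),(5,255,255))|cv2.inRange(h,(172,120,25),(180,255,255))
for v in (178,182,186,190,200,210,220,230):
    c=np.flatnonzero(red[v,290:360]); print(v,(c.min()+290,c.max()+290,(c.min()+c.max())/2+290) if len(c) else None)
m=cv2.inRange(h,(10,90,20),(34,255,255)); m[200:]=0;m[:,:280]=0;m[:,370:]=0
c=max(cv2.findContours(m,0,1)[0],key=cv2.contourArea);print("foot",cv2.fitEllipse(cv2.convexHull(c)),cv2.boundingRect(c))
```

```text
178 (np.int64(315), np.int64(331), np.float64(323.0))
182 (np.int64(313), np.int64(334), np.float64(323.5))
186 (np.int64(312), np.int64(334), np.float64(323.0))
190 (np.int64(312), np.int64(335), np.float64(323.5))
200 (np.int64(310), np.int64(336), np.float64(323.0))
210 (np.int64(308), np.int64(337), np.float64(322.5))
220 (np.int64(307), np.int64(339), np.float64(323.0))
230 (np.int64(304), np.int64(340), np.float64(322.0))
foot ((323.2447509765625, 164.15354919433594), (72.13581848144531, 72.20557403564453), 0.3514333665370941) (288, 128, 72, 70)
```

View pics/m_wc.png

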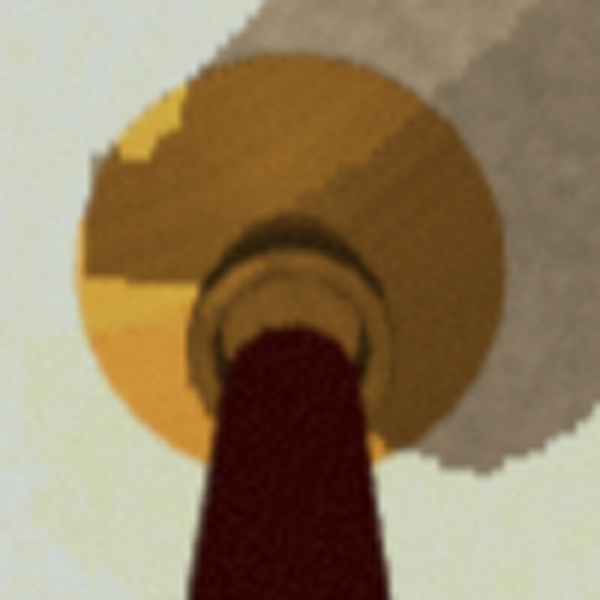

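The wrist view has the best scale: candle column 323.2, socket centre 323.3, foot centre 323.2, so it is centred sideways. The scene view's 0.9 px disagreement comes from a mask that is too narrow on the shaded socket (12 px against 15 expected). I'll check along x, lower to the final height and recheck.

Run:
```python
from m import *
w=camera_params("wrist"); print("brass foot",[onz(w,323.25,164.15,z).round(4) for z in(.004,.008)])
Q=[0,1,0,0]; X=[.4622,-.2871]
movel(X+[.211],Q,velocity=.05); pause(.5); s=state(); print(s["grip_width"],s["eef_pos"],s["wrist_force"],s["clock"],abs(s["joint_vel"]).max())
ims={}
for n in("scene","side","wrist"):
    im=get_image(n)[:,:,::-1];cv2.imwrite(f"pics/f_{n}.png",im);ims[n]=im
meas("f",s["eef_pos"],[.4622,-.2872])
w=camera_params("wrist");print("wrist: foot",proj(w,s["eef_pos"]+[0,0,-.116]),"mouth",proj(w,X+[.085]))
cv2.imwrite("pics/f_c.png",np.hstack([cv2.resize(a,(266,399),interpolation=cv2.INTER_CUBIC) for a in(ims["scene"][130:190,225:265],ims["side"][140:200,357:397],ims["wrist"][130:205,298:348])]))
```

```text
brass foot [array([ 0.4602, -0.2868,  0.004 ]), array([ 0.4595, -0.2869,  0.008 ])]
0.018374322430896588 [ 0.4622367  -0.28713317  0.21108157] [-0.24427915  0.58711151 -0.99501776] 20.7667 0.0019601533609387386
scene red rows 105 158 width 6.0
  pred [244.2 156.6] meas col 244.31
  pred [235.1 109.9] meas col 234.67
  mouth pred [244.8 159.7] brass rows [(159, 245.5, 12), (160, 245.5, 12), (161, 245.5, 12), (162, 245.5, 12), (163, 245.5, 12), (164, 245.5, 12), (165, 246.5, 12), (166, 246.5, 12), (167, 246.5, 12), (168, 246.0, 11)]
side red rows 117 161 width 7.0
  pred [376.4 161.6] meas col 376.42
  pred [378.8 119.6] meas col 379.06
  mouth pred [376.3 164.6] brass rows [(163, 376.5, 10), (164, 376.5, 10), (165, 377.0, 11), (166, 376.5, 10), (167, 376.5, 10), (168, 376.0, 11), (169, 376.5, 10), (170, 376.0, 11), (171, 376.0, 11), (172, 376.0, 9), (173, 376.5, 8)]
wrist: foot (np.float64(323.2347870668955), np.float64(185.0905976469552)) mouth (np.float64(323.2323356146251), np.float64(182.6747523378687))
```

View pics/f_c.png

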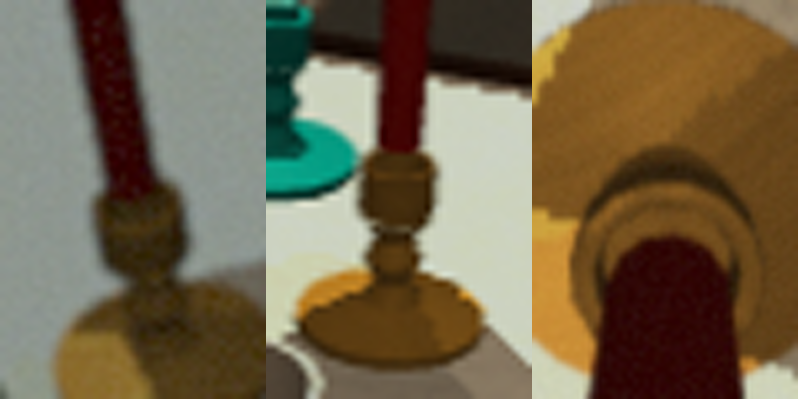

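View pics/f_scene.png

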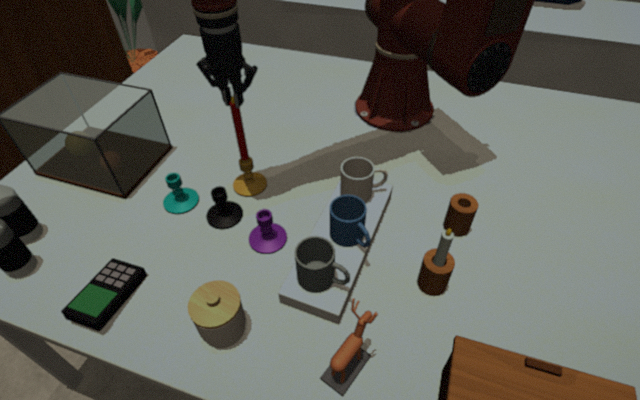

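View pics/f_side.png

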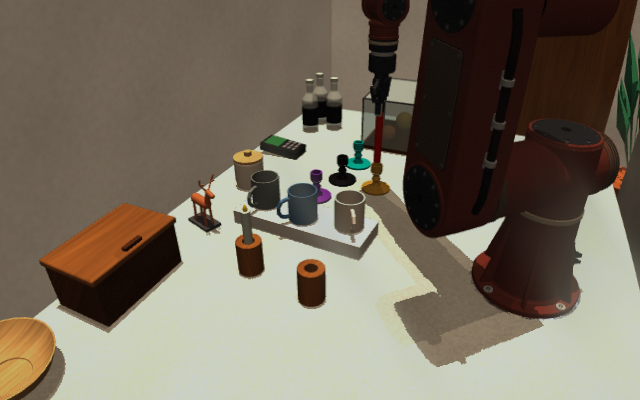

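Everything else still stands as before. Last check along x: cast the wrist rays of the candle-foot edge and the socket-rim edge.

Run:
```python
from m import *
im=cv2.imread("pics/f_wrist.png"); w=camera_params("wrist"); e=state()["eef_pos"]
g=im[150:205,318:329].astype(int).mean(1)
for i in range(8,34): print(150+i,g[i].round().astype(int).tolist(),end=" ")
print()
print("pred foot -x edge",proj(w,e+[-.011,0,-.116]),"pred rim -x outer",proj(w,[e[0]-.018,e[1],.085]),"hole",proj(w,[e[0]-.013,e[1],.085]))
cv2.imwrite("pics/f_w.png",cv2.resize(im[155:195,298:348],(800,600) if 0 else (750,600),interpolation=cv2.INTER_CUBIC))
```

```text
158 [21, 57, 85] 159 [17, 49, 74] 160 [16, 42, 64] 161 [13, 35, 52] 162 [12, 32, 49] 163 [15, 37, 54] 164 [21, 58, 86] 165 [30, 80, 117] 166 [32, 83, 122] 167 [29, 76, 111] 168 [24, 67, 99] 169 [26, 69, 104] 170 [29, 76, 114] 171 [29, 78, 116] 172 [29, 78, 117] 173 [27, 73, 111] 174 [18, 50, 87] 175 [8, 18, 57] 176 [4, 8, 48] 177 [3, 4, 46] 178 [4, 6, 47] 179 [5, 7, 47] 180 [4, 4, 47] 181 [5, 5, 47] 182 [4, 5, 47] 183 [3, 3, 47] 
pred foot -x edge (np.float64(323.2460863331195), np.float64(173.43718493102003)) pred rim -x outer (np.float64(323.2056389241527), np.float64(164.14337348351228)) hole (np.float64(323.20790071669734), np.float64(169.34828797177528))
```

View pics/f_w.png

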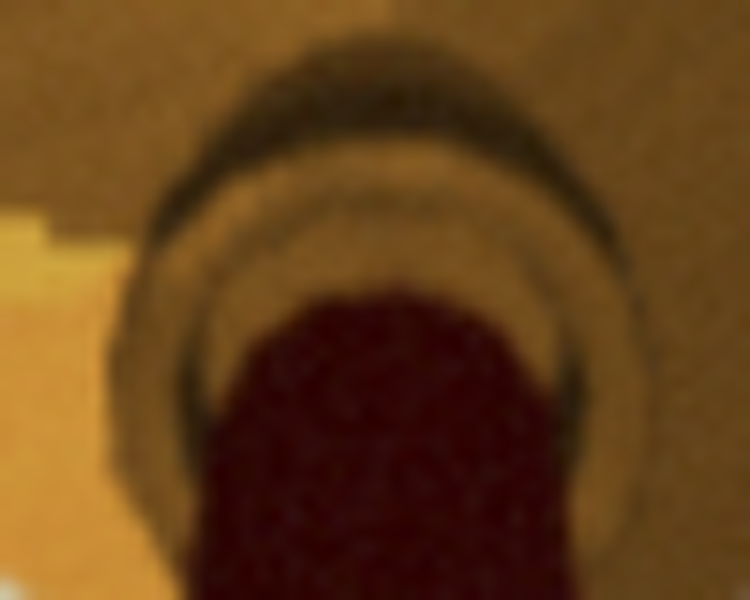

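Rim edge is at row 164.1 (predicted 164.1). The candle-foot edge is at 174.3 (predicted 173.4), and all three views put the foot about 2 mm higher than assumed, so the gap is nearer 12 mm. I'll lower 1.7 mm, verify and hand in.

Run:
```python
from m import *
Q=[0,1,0,0]
movel([.4620,-.2871,.2093],Q,velocity=.02); pause(.6); s=state(); print(s["grip_width"],s["eef_pos"],s["orientation"],s["wrist_force"],s["clock"],abs(s["joint_vel"]).max())
ims={n:get_image(n)[:,:,::-1] for n in("scene","side")}
for n in ims: cv2.imwrite(f"pics/g_{n}.png",ims[n])
meas("g",s["eef_pos"],[.4622,-.2872],-.114)
cv2.imwrite("pics/g_c.png",np.hstack([cv2.resize(a,(399,598),interpolation=cv2.INTER_CUBIC) for a in(ims["scene"][130:190,225:265],ims["side"][140:200,357:397])]))
```

```text
0.01821104511021725 [ 0.46203013 -0.28709758  0.20930918] [-2.50756677e-08  1.00000000e+00 -5.17120900e-06  1.98053454e-05] [ 0.5995207  -0.71259236 -1.62469997] 21.7667 0.0024438775823628516
scene red rows 105 158 width 6.0
  pred [244.2 156.5] meas col 244.4
  pred [235.3 110.5] meas col 234.99
  mouth pred [244.8 159.7] brass rows [(159, 246.0, 11), (160, 245.5, 12), (161, 245.5, 12), (162, 245.5, 12), (163, 245.5, 12), (164, 245.5, 12), (165, 246.0, 11), (166, 246.5, 12), (167, 246.0, 11), (168, 246.0, 11)]
side red rows 117 162 width 7.0
  pred [376.5 161.6] meas col 376.47
  pred [378.9 120.2] meas col 379.14
  mouth pred [376.3 164.6] brass rows [(163, 376.5, 10), (164, 376.5, 10), (165, 377.0, 11), (166, 376.5, 10), (167, 376.0, 11), (168, 376.0, 11), (169, 376.0, 11), (170, 376.0, 11), (171, 376.0, 11), (172, 376.0, 9), (173, 376.5, 8)]
```

View pics/g_c.png

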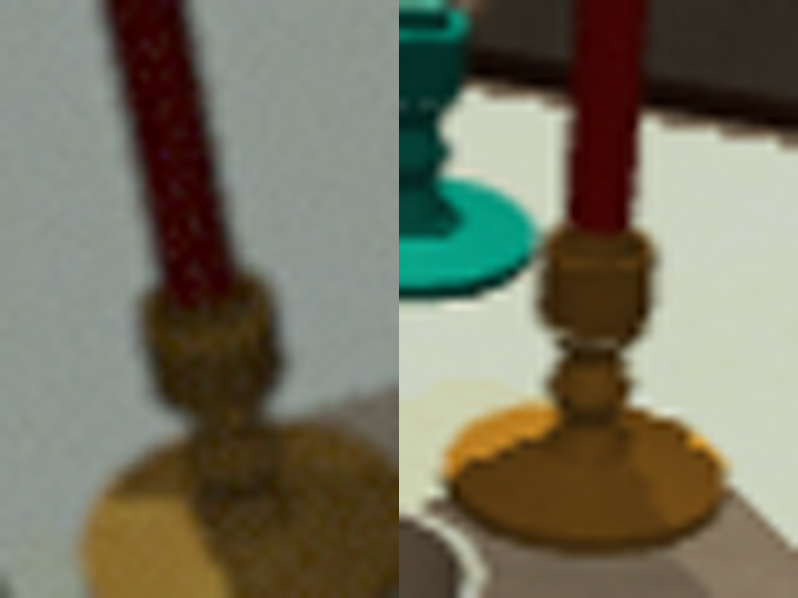

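The side view shows the foot's near edge about 3.2 px above flush, which is roughly 10 mm. It is centred, upright and still.

Run:
```python
from station import *
close_job(); print(state()["clock"])
```

```text
the job is handed in; nothing more can be done
the job is handed in; nothing more can be done
```

The red candle is out of its holder, carried over the mugs, and held still and upright over the brass candlestick's mouth. I handed the job in with the robot clock at about 22 s of the allowed 40 s.

- **Position:** the wrist view, taken 1.7 mm before the final lowering, put the candle within about 1 mm of centre over the mouth. It was within about 0.5 mm sideways.
- **Height and tilt:** the foot is about 10 mm above the rim, give or take 2 mm. Tilt is within about 0.5°, and there is no sign of contact in the wrist force.
- **Everything else:** the red and white holders, white candle, mugs and other candlesticks look unmoved in the full scene and side views, taken just before the last 1.7 mm lowering. The final close-ups covered only the brass stick.

Some checks disagreed:
- **Sideways position:** the scene camera put the mouth about 1 px (roughly 2 mm) to one side. I judged that to be shading on the socket and trusted the wrist view.
- **Foot height:** the foot sat about 2 mm higher in the grip than I had assumed, so I lowered it by 1.7 mm.
- **Grip width:** the gripper reads 18 mm on the 22 mm candle. The reading held steady and the candle did not slip.

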